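Free the centrifuge lid and latch it

TASK

The clear lid of the small bench centrifuge cannot shut because a pen was left lying across the bowl under it. Swing the lid right open so that it stays up, lift the pen out and lay it flat on the closed log book, then close the lid and press its front tab down, firmly but without ramming it, until the catch snaps and the lid is fully home. Leave the other things on the bench where they are.

Things in the scene. Friction and masses are not known exactly. Their poses are not given: they have to be found in the camera images.
- centrifuge: Small bench centrifuge, white, heavy, does not shift. Origin: centre of its underside; own -x is the front (catch, thumb tab), +x the hinge side, z up. Base 156 x 142 mm, 34 mm high (front face at x = -76 mm); on it a round housing 132 mm across with a flat rim at z = 85 mm round a bowl opening 96 mm across; black rotor inside up to z = 62 mm.
- lid (a joint): Hinge angle of the clear domed lid, rad: 0 = fully home, grows as it opens, end stop 1.78 (past upright: there it stays up by itself). Below upright it falls shut slowly (damped, about 2 s). Starts ajar at 0.08 to 0.15, resting on the pen. Without the pen it comes to rest on the sprung catch at about 0.06: not shut. Latched, it stays within 0.01 of 0.
- catch (a point): Sprung roller catch, fixed point at x = -73, z = 77 mm of the centrifuge frame, in a housing 40 mm wide whose front face is at x = -83 mm, top z = 84 mm. About 10 to 15 N down on the tab pushes the lid's tongue past it with a snap; further pressing only loads the rigid end stop.
- tab (a point): Point on the top of the lid's grey thumb tab, 174 mm from the hinge axis, 12 mm behind the tab's front edge; moves with the lid, axes as the lid's (x to the hinge, y along it, z out of the top). Tab 60 mm wide, 7.5 mm thick; juts 31 mm beyond the catch housing with free air under it: tilted fingertips can reach under from side or front and lift. Lid shut: x = -102, z = 94 mm of the centrifuge.
- hinge (a point): Mid point of the lid's hinge axis, fixed, at x = 72, z = 89 mm of the centrifuge frame; the axis is its y. The lid is 135 mm across, its underside flat and 2.5 mm below the axis; its dome (78 mm across) rises 32 mm above the axis when shut.
- pen: Black ballpoint pen, 12 x 145 x 9 mm, 14 to 28 g, lying across the bowl on the rim (underside at z = 85 mm), roughly parallel to the hinge, its middle over the open bowl. Origin: centre of the underside; y along the length, z up. Grip it across the middle (12 mm wide).
- log_book: Closed blue log book lying flat on the bench, 210 x 152 mm, does not shift. Origin: centre of its underside; x along the 210 mm side, y along the 152 mm side; top face at z = 11 mm (spiral edge 14), free. Between it and the centrifuge stands a tall microscope (x 0.48 to 0.78, y -0.04 to 0.18 in the world): carry things round the front of it.
- petri_1: Bystander: petri dish, 91 mm across, 16 mm high. Origin: centre of its underside.
- stain_1: Bystander: dropper bottle, 33 mm across, 108 mm high. Origin: centre of its underside.
- stain_2: Bystander: dropper bottle, 35 mm across, 108 mm high. Origin: centre of its underside.

How it is judged:
On the way, in this order (a step that is already met when the one before it is completed fails the run):
1. the lid has been swung right open (value of joint lid above 1.5 rad), for 0.3 s.
2. the pen lies flat on the log book, let go, while the lid still stands open (x of pen in the frame of log_book between -0.095 and 0.095 m and y of pen in the frame of log_book between -0.07 and 0.07 m and z of pen in the frame of log_book between 0.005 and 0.028 m and angle between pen's own y axis and vertical between 1.5 and 1.64 rad and contact force between pen and the fingers below 0.05 N and value of joint lid above 1.3 rad), for 0.2 s.
At the end, for the whole second after the job is handed in: The lid is latched (hinge angle under 0.02 rad) and the pen lies flat and at rest on the log book: its centre over the book (within 95 mm along and 70 mm across of the book's centre), 5 to 28 mm above the bench, within 4 degrees of level (x of pen in the frame of log_book between -0.095 and 0.095 m and y of pen in the frame of log_book between -0.07 and 0.07 m and z of pen in the frame of log_book between 0.005 and 0.028 m and angle between pen's own y axis and vertical between 1.5 and 1.64 rad and value of joint lid below 0.02 rad and linear speed of pen below 0.02 m/s); the robot touches nothing.
It fails at once if the centrifuge or its lid is pushed with more than 35 N (contact force between any of the fingers, the arm and centrifuge above 35 N).
It fails at once if a bystander (petri dish, dropper bottles) is moved more than 20 mm (distance of any of petri_1, stain_1, stain_2 from where it was at the start of the episode above 0.02 m).
It also fails if it takes over 69 s, if anything falls off the work surface, if the arm or the gripper's body presses on something with over 40 N, if the wrist force passes 120 N, or if a joint passes its speed limit or range.

ROBOT

A 6-joint arm with a two-finger parallel gripper is mounted at the origin on a cart in front of the work surface, level with it; the furniture and walls round the work are solid. World frame = base frame: x ahead of the robot, y to its left, z up, the work surface at z = 0. Lengths are in m, angles in rad, forces in N, time in s.
With the tool pointing down it reaches from about 0.2 to 0.875 m from the base axis. Payload 3.4 kg.
Tool frame: the origin (TCP) lies on the centre line of the jaws, within the pads' length; the fingertips stand 19 mm ahead of it and the grasp point (between the pads) is the TCP; z points along the fingers, y is the line along which they close (so a half turn about z gives the same grasp; the last joint's range is limited). The gripper opens to 94 mm and grips with 3 to 60 N. Pads are 16 mm wide; open, the fingers measure 119 mm over their backs; the gripper's body (75 mm by 177 mm) begins 78 mm behind the grasp point.
Start: joints at [-1.442, 0.276, 1.505, -0, 1.361, -0.121], TCP at [0.142, -0.557, 0.224] pointing down, gripper open.
Joint ranges: [-2.89, 2.89], [-0.75, 2.08], [0.22, 2.7], [-1.18, 4.32], [0.11, 2.71], [-2.7, 2.7]. Speed limits (rad/s): [2.57, 2.57, 3.14, 3.14, 3.14, 3.14].

INTERFACE

Orientations are given as a rotation vector (axis times angle).
In Python, from station import manip gives the robot as it stands.
- The arm moves only by the shell command python3 nudge.py [OPENING] [FORCE], which reads ROWS from standard input. ROWS is a JSON list that holds a single list of rows (three levels of brackets), with 1 to 10 rows, each of 6 numbers: dx, dy, dz in units of 100 mm, then a rotation vector rx, ry, rz in units of 0.1 rad; each row is the pose to reach, as a shift and turn from the pose commanded when the command began, along the tool's axes at that moment; what a row does not reach only later rows make up. A row lasts 1/12 s, in which the tool goes at most 0.0417 m and 0.125 rad, less where a joint would pass 70% of its speed; a pose out of reach is approached as far as the arm can. OPENING is the finger opening in m, set as the command begins (- or left out keeps the last). The fingers move at their own pace and stop on an object; FORCE is the grip in N (left out, the last holds). Time passes only in rows, so rows that do not move let the fingers close. It prints the time, the measured TCP pose, the force, the opening and the grip force at its end. Input that does not fit is refused with a message, and nothing moves.
- manip.read_state(): the state, without advancing time (a new reading comes with each control period).
- manip.capture(name): name is "side" or "top" or "wrist"; returns a dict with "img" (420x560x3 uint8, blue, green, red), "z_map" (420x560 float32, m along the optical axis (not along the pixel's ray), 0 where there is no reading), "camera_matrix" (3x3 intrinsics, pixels), "k1" (the pictures are not rectified: a ray, as slopes to the right and down, at radius r is drawn at 1 + k1 r^2 times it, then the intrinsics apply), "rvec" (rotation vector, rad) and "tvec" (3), from world to camera coordinates, as OpenCV has them. Camera axes: x right, y down, z forward; pixel columns grow to the right and rows downward; lengths in m; the calibration is good to about 2 mm. A picture is of the moment at which its call begins.
- manip.finish_job(): hands the job in; it is judged then, once.
The state is a dict: "time": time; "joint_pos": joint angles; "joint_vel": joint speeds; "joint_torque": joint torques, N m; "tcp_pos": TCP position; "tcp_rot": TCP orientation; "wrist_force": force on the tool from outside, world axes, zero at the start; "moment": the same for the moment, N m; "width": finger opening in m; "gripper_force": force on a finger pad.
Only numpy, scipy, OpenCV 4.12 (cv2) and the standard library are available. Lean on these libraries where they do the work, as an engineer would, in place of code of your own. Each camera call takes 0.05 s, during which the arm holds its last target. There are 200 camera calls.

## Working session

There is one attempt and no reset: what is moved stays moved. The work goes in short steps, Python scripts to look and compute and a shell command to move; the robot and the scene stay as the last step left them, time stands still between calls to the robot, and variables do not carry over. Pictures are saved under pics/ and viewed, at most 13 in all, crops included, and the job is handed in when it is done.

```bash
ls; mkdir -p pics; cat > h.py <<'E'
import numpy as np, cv2
from scipy.spatial.transform import Rotation as R
from station import manip
def cloud(c):
    K=c["camera_matrix"]; z=c["z_map"]; h,w=z.shape
    u,v=np.meshgrid(np.arange(w),np.arange(h))
    d=np.array([c["k1"],0,0,0,0],float)
    p=cv2.undistortPoints(np.stack([u,v],-1).reshape(-1,1,2).astype(np.float32),np.array(K,float),d).reshape(h,w,2)
    P=np.dstack([p*z[...,None],z])
    M=R.from_rotvec(np.ravel(c["rvec"])).as_matrix()
    W=(P-np.ravel(c["tvec"]))@M
    W[z==0]=np.nan
    return W
E
python3 - <<'E'
from h import *
for n in ("top","side"):
    c=manip.capture(n); cv2.imwrite(f"pics/{n}0.png",c["img"]); np.savez(f"{n}0.npz",W=cloud(c),img=c["img"])
    print(n,c["tvec"],c["k1"])
print(manip.read_state())
E
```

```text
nudge.py
pics
station.py
top [-0.09384725  0.57389023  1.63747642] -0.07007662854808794
side [-0.50767393 -0.13764647  1.48859426] -0.013955073023511455
{'time': 0.1, 'joint_pos': array([-1.44201707e+00,  2.76486367e-01,  1.50600582e+00,  8.45443986e-06,
        1.36070260e+00, -1.21011603e-01]), 'joint_vel': array([ 0.00028551, -0.00264025, -0.00369481,  0.00094656,  0.00052569,
       -0.00114889]), 'joint_torque': array([ 1.33585076e-03, -4.05456305e+01, -2.37778902e+01,  7.02954247e-02,
        2.99476390e-02, -5.24903317e-05]), 'tcp_pos': array([ 0.14206925, -0.55667153,  0.22371739]), 'tcp_rot': array([-3.11553251e+00, -3.91148939e-01, -3.21010654e-06]), 'wrist_force': array([-0.13805259, -0.24500722, -0.6206754 ]), 'moment': array([ 0.00238662, -0.02646887,  0.03386365]), 'gripper_force': 0.0, 'width': 0.09417120056054361}
```
View pics/top0.png

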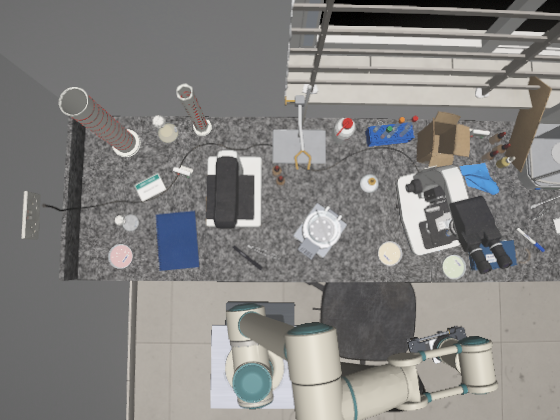

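View pics/side0.png

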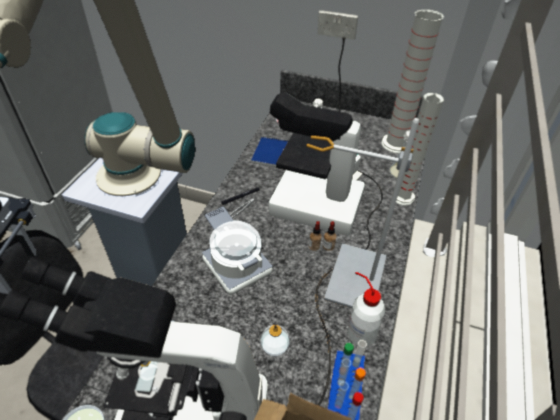

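The top view shows the centrifuge at about (322,230), the log book at (178,240) and the microscope between them at (232,190). I'll enlarge the centrifuge and compute its geometry.

```bash
python3 - <<'E'
from h import *
t=np.load("top0.npz"); s=np.load("side0.npz")
a=cv2.resize(t["img"][195:265,285:365],None,fx=5,fy=5,interpolation=cv2.INTER_CUBIC)
b=cv2.resize(s["img"][205:295,190:280],None,fx=4.4,fy=4.4,interpolation=cv2.INTER_CUBIC)
H=max(a.shape[0],b.shape[0]); f=lambda q:cv2.copyMakeBorder(q,0,H-q.shape[0],0,0,cv2.BORDER_CONSTANT)
cv2.imwrite("pics/c0.png",np.hstack([f(a),f(b)]))
W=t["W"]
for n,(u,v) in dict(cen=(322,230),book=(178,240),book2=(490,250),edge=(300,278)).items(): print(n,W[v,u])
# log book from blue mask
hsv=cv2.cvtColor(t["img"],cv2.COLOR_BGR2HSV)
m=cv2.inRange(hsv,(105,90,40),(125,255,200)); m[:, :140]=0; m[:,215:]=0; m[:190]=0
k=(m>0)&np.isfinite(W[...,0])
print("book",cv2.minAreaRect(W[k][:,:2].astype(np.float32)),np.median(W[k][:,2]),k.sum())
# base top face points
sel=np.zeros(m.shape,bool); sel[195:265,285:365]=1
for lo,hi in ((.024,.044),(.07,.1),(.1,.14)):
    q=sel&(W[...,2]>lo)&(W[...,2]<hi); print(lo,q.sum(),cv2.minAreaRect(W[q][:,:2].astype(np.float32)))
E
```

```text
cen [ 0.49137209 -0.23193227  0.14267433]
book [0.45802963 0.28852319 0.00792507]
book2 [ 0.4201321  -0.69196467  0.40641861]
edge [ 0.32138134 -0.16549658 -0.00128109]
book ((0.457475483417511, 0.2918626070022583), (0.20831336081027985, 0.1486770659685135), 5.765784740447998) 0.012244259659345688 2190
0.024 314 ((0.4977838099002838, -0.2347460389137268), (0.14096689224243164, 0.16042901575565338), 54.23441696166992)
0.07 132 ((0.5104304552078247, -0.23870731890201569), (0.11676907539367676, 0.14093676209449768), 51.47502136230469)
0.1 1213 ((0.4847573935985565, -0.2263411581516266), (0.1321088820695877, 0.18569201231002808), 56.69609832763672)
```

View pics/c0.png

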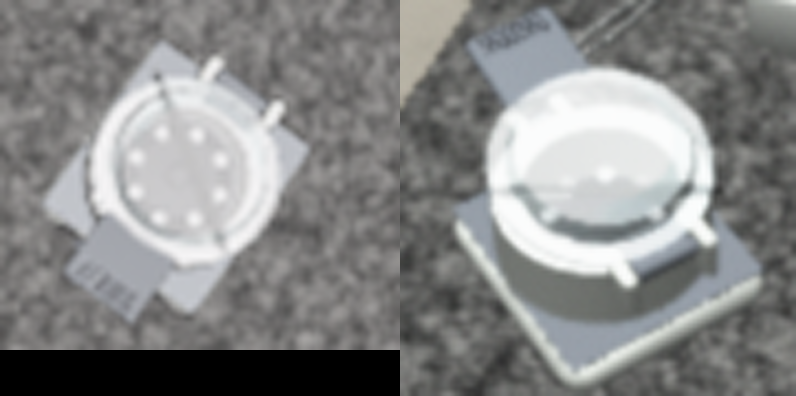

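The crop shows the tab at lower left, facing the robot and +y. The hinge knobs are at upper right, and the dark pen lies under the clear lid. I'll refine the pose with both cameras and work out the move to get under the tab.

```bash
cat >> h.py <<'E'
C0=np.array([0.498,-0.235,0]); YAW=np.deg2rad(-35.5)
def Rc(): return R.from_euler("z",YAW)
def c2w(p): return C0+Rc().apply(p)
def w2c(p): return Rc().inv().apply(np.asarray(p)-C0)
def tilt_rot(t):  # tool z = in centrifuge frame (sin t,0,-cos t), tool y along centrifuge +-y
    z=np.array([np.sin(t),0,-np.cos(t)]); y=np.array([0,1,0.]); x=np.cross(y,z)
    return Rc()*R.from_matrix(np.stack([x,y,z],1))
def rel(pos,rot):
    s=manip.read_state(); T=R.from_rotvec(s["tcp_rot"])
    c=[rot,rot*R.from_euler("z",np.pi)]
    r=min([(T.inv()*q).as_rotvec() for q in c],key=np.linalg.norm)
    return np.round(np.r_[T.inv().apply(np.asarray(pos)-s["tcp_pos"]),r],4)
E
python3 - <<'E'
from h import *
for n,(r,c) in dict(top=(slice(195,265),slice(285,365)),side=(slice(200,300),slice(185,285))).items():
    d=np.load(n+"0.npz"); P=d["W"][r,c].reshape(-1,3); P=P[np.isfinite(P[:,0])]
    P=P[(abs(P[:,0]-.5)<.2)&(abs(P[:,1]+.235)<.2)]
    b=P[(P[:,2]>.028)&(P[:,2]<.04)]; print(n,"base",len(b),cv2.minAreaRect(b[:,:2].astype(np.float32)))
    q=w2c(P); t=P[(q[:,0]<-.085)&(q[:,2]>.07)]; 
    print(" tab",len(t),cv2.minAreaRect(t[:,:2].astype(np.float32)),"c-frame",np.median(w2c(t),0), w2c(t).min(0),w2c(t).max(0))
# approach poses
Rt=tilt_rot(np.deg2rad(50)); z=Rt.as_matrix()[:,2]
for tip in ((-.165,0,.16),(-.108,0,.074)):
    p=c2w(tip)-.019*z; print(tip,p,rel(p,Rt))
print(rel(c2w((-.2,0,.25)),tilt_rot(0)))
E
```

```text
top base 219 ((0.49890753626823425, -0.23543992638587952), (0.1409824937582016, 0.15452970564365387), 54.38593673706055)
 tab 117 ((0.4193033277988434, -0.17905482649803162), (0.059282585978507996, 0.02280716598033905), 54.34204864501953) c-frame [-0.09655767  0.00015785  0.13216072] [-0.10801185 -0.02977283  0.12265874] [-0.08516226  0.02947628  0.13970906]
side base 599 ((0.5029991865158081, -0.2364095002412796), (0.1385524868965149, 0.1564302146434784), 54.095767974853516)
 tab 154 ((0.4204552471637726, -0.17676828801631927), (0.05936771258711815, 0.023250637575984), 55.119625091552734) c-frame [-0.0955571   0.00148     0.13118819] [-0.1083619  -0.0272339   0.12498608] [-0.08506853  0.03211872  0.13641006]
(-0.165, 0, 0.16) [ 0.35182161 -0.13073197  0.17221296] [ 0.3085 -0.3608  0.0521 -0.3802  0.8161  0.8115]
(-0.108, 0, 0.074) [ 0.3982262  -0.16383204  0.08621296] [ 0.3453 -0.3171  0.1381 -0.3802  0.8161  0.8115]
[ 2.953e-01 -3.765e-01 -2.560e-02 -1.600e-03  5.000e-04  8.694e-01]
```

Careful with the scale: shifts go in units of 100 mm and turns go in units of 0.1 rad. That gives: 0.25 m is 2.5, -0.3608 m is -3.608, 0.8161 rad is 8.161.

```bash
sed -i 's/0.498,-0.235,0/0.500,-0.236,0/' h.py
echo '[[[1,-1.2,0,-1,2,2],[2,-2.4,0,-2,4,4],[2.5,-3,0.2,-2.9,6.1,6.1],[3.085,-3.608,0.4,-3.802,8.161,8.115],[3.085,-3.608,0.4,-3.802,8.161,8.115],[3.085,-3.608,0.4,-3.802,8.161,8.115],[3.085,-3.608,0.4,-3.802,8.161,8.115],[3.085,-3.608,0.4,-3.802,8.161,8.115],[3.085,-3.608,0.4,-3.802,8.161,8.115],[3.085,-3.608,0.4,-3.802,8.161,8.115]]]' | python3 nudge.py 0 20
cat > st.py <<'E'
from h import *
s=manip.read_state(); T=R.from_rotvec(s["tcp_rot"]); z=T.apply([0,0,1])
print("t",s["time"],"tip c",w2c(s["tcp_pos"]+.019*z).round(4),"z c",Rc().inv().apply(z).round(3),"y c",Rc().inv().apply(T.apply([0,1,0])).round(3),"q",s["joint_pos"].round(2),"F",s["wrist_force"].round(1),"w",round(s["width"],4))
E
python3 st.py; python3 -c "
from h import *
Rt=tilt_rot(np.deg2rad(50)); z=Rt.as_matrix()[:,2]
for tip in ((-.165,0,.16),(-.16,0,.10),(-.108,0,.080)): print(tip,rel(c2w(tip)-.019*z,Rt))"
```

```text
time: 0.93
tcp_pos: [0.314, -0.1992, 0.1866]
tcp_rot: [2.557, -0.764, 1.125]
wrist_force: [0.4, 0.0, -1.5]
width: 0.0309
gripper_force: 0.0
t 0.9333 tip c [-0.1587 -0.0777  0.1738] z c [ 0.74   0.016 -0.673] y c [ 0.033 -0.999  0.012] q [-1.26 -0.42  2.55  1.06  0.55  0.08] F [ 0.4  0.  -1.5] w 0.0309
(-0.165, 0, 0.16) [-0.0128 -0.0784  0.0059 -0.0169  0.0396  0.0311]
(-0.16, 0, 0.1) [-0.0538 -0.0789  0.05   -0.0169  0.0396  0.0311]
(-0.108, 0, 0.08) [-0.0336 -0.0774  0.1019 -0.0169  0.0396  0.0311]
```

```bash

echo '[[[-0.2,-0.4,0.1,-0.17,0.4,0.3],[-0.45,-0.79,0.4,-0.17,0.4,0.3],[-0.538,-0.789,0.5,-0.17,0.4,0.3],[-0.538,-0.789,0.5,-0.17,0.4,0.3],[-0.45,-0.78,0.8,-0.17,0.4,0.3],[-0.336,-0.774,1.019,-0.17,0.4,0.3],[-0.336,-0.774,1.019,-0.17,0.4,0.3],[-0.336,-0.774,1.019,-0.17,0.4,0.3]]]' | python3 nudge.py 0
python3 st.py; python3 - <<'E'
from h import *
c=manip.capture("side"); W=cloud(c)
q=w2c(W); k=(q[...,0]<-.085)&(q[...,0]>-.112)&(abs(q[...,1])<.03)&(q[...,2]>.09)&(q[...,2]<.16); print(k.sum(),np.median(q[k],0))
cv2.imwrite("pics/s1.png",cv2.resize(c["img"][180:320,160:320],None,fx=4,fy=4,interpolation=cv2.INTER_CUBIC))
E
```

```text
time: 1.6
tcp_pos: [0.3796, -0.2029, 0.1929]
tcp_rot: [2.455, -0.765, 1.256]
wrist_force: [-0.1, -0.1, -0.1]
width: -0.0003
gripper_force: 0.0
t 1.6 tip c [-0.1018 -0.0429  0.1818] z c [ 0.812  0.006 -0.584] y c [ 0.012 -1.     0.007] q [-0.75 -0.22  2.58  2.53  0.2  -1.06] F [-0.1 -0.1 -0.1] w -0.0003Traceback (most recent call last):
  File "<stdin>", line 3, in <module>
  File "h.py", line 17, in w2c
    def w2c(p): return Rc().inv().apply(np.asarray(p)-C0)
                       ~~~~~~~~~~~~~~~~^^^^^^^^^^^^^^^^^^
  File "scipy/spatial/transform/_rotation.pyx", line 2580, in scipy.spatial.transform._rotation.Rotation.apply
ValueError: Expected input of shape (3,) or (P, 3), got (420, 560, 3).
```

```bash
sed -i 's/^def w2c.*/def w2c(p): p=np.asarray(p); return Rc().inv().apply(p.reshape(-1,3)-C0).reshape(p.shape)/' h.py
python3 -c "
from h import *
Rt=tilt_rot(np.deg2rad(35)); z=Rt.as_matrix()[:,2]
for tip in ((-.165,0,.18),): print(tip,rel(c2w(tip)-.019*z,Rt))"
```

```text
(-0.165, 0, 0.18) [-0.031  -0.0435 -0.0496 -0.0038 -0.3348  0.0115]
```

```bash

echo '[[[-0.15,-0.2,-0.25,0,-1.2,0],[-0.31,-0.435,-0.496,-0.04,-2.4,0.11],[-0.31,-0.435,-0.496,-0.04,-3.35,0.11],[-0.31,-0.435,-0.496,-0.04,-3.35,0.11],[-0.31,-0.435,-0.496,-0.04,-3.35,0.11],[-0.31,-0.435,-0.496,-0.04,-3.35,0.11],[-0.31,-0.435,-0.496,-0.04,-3.35,0.11],[-0.31,-0.435,-0.496,-0.04,-3.35,0.11],[-0.31,-0.435,-0.496,-0.04,-3.35,0.11],[-0.31,-0.435,-0.496,-0.04,-3.35,0.11]]]' | python3 nudge.py 0
python3 st.py; python3 -c "
from h import *
Rt=tilt_rot(np.deg2rad(35)); z=Rt.as_matrix()[:,2]
for tip in ((-.165,0,.18),(-.14,0,.10),(-.108,0,.085)): print(tip,rel(c2w(tip)-.019*z,Rt))
c=manip.capture('side'); q=w2c(cloud(c)); k=(q[...,0]<-.085)&(q[...,0]>-.112)&(abs(q[...,1])<.03)&(q[...,2]>.09)&(q[...,2]<.16); print(k.sum(),np.nanmedian(q[k],0))"
```

```text
time: 2.48
tcp_pos: [0.3792, -0.12, 0.1966]
tcp_rot: [2.716, -0.737, 1.171]
wrist_force: [0.2, 0.3, -0.3]
width: 0.0004
gripper_force: 0.0
t 2.4833 tip c [-0.1525  0.0274  0.1833] z c [ 0.694  0.165 -0.701] y c [ 0.131 -0.986 -0.102] q [-0.69 -0.34  2.47  0.73  0.32  0.79] F [ 0.2  0.3 -0.3] w 0.0004
(-0.165, 0, 0.18) [-0.0085  0.0227 -0.0104 -0.1635 -0.1705  0.0351]
(-0.14, 0, 0.1) [-0.0473  0.0342  0.0631 -0.1635 -0.1705  0.0351]
(-0.108, 0, 0.085) [-0.0352  0.0399  0.0958 -0.1635 -0.1705  0.0351]
165 [-0.09664023  0.00030869  0.13124301]
```

```bash

echo '[[[-0.085,0.227,-0.104,-1,-1,0.2],[-0.085,0.227,-0.104,-1.635,-1.705,0.351],[-0.085,0.227,-0.104,-1.635,-1.705,0.351],[-0.085,0.227,-0.104,-1.635,-1.705,0.351],[-0.085,0.227,-0.104,-1.635,-1.705,0.351],[-0.085,0.227,-0.104,-1.635,-1.705,0.351]]]' | python3 nudge.py 0
python3 st.py; cat > to.py <<'E'
import sys
from h import *
# usage: to.py tiltdeg x y z  (tip, centrifuge frame) ...
a=list(map(float,sys.argv[1:])); Rt=tilt_rot(np.deg2rad(a[0])); z=Rt.as_matrix()[:,2]
for i in range(1,len(a),3): print(a[i:i+3],rel(c2w(a[i:i+3])-.019*z,Rt))
E
python3 to.py 35 -.165 0 .18 -.14 0 .10 -.108 0 .085
```

```text
time: 3.03
tcp_pos: [0.3574, -0.1336, 0.1953]
tcp_rot: [2.699, -0.863, 0.854]
wrist_force: [-1.0, 0.0, -0.0]
width: 0.0006
gripper_force: 0.0
t 3.0333 tip c [-0.1647  0.0006  0.1798] z c [ 0.575  0.002 -0.818] y c [ 0.001 -1.    -0.002] q [-0.44 -0.29  2.32 -0.2   0.52  1.89] F [-1.  0. -0.] w 0.0006
[-0.165, 0.0, 0.18] [-0.0001  0.0005 -0.0004 -0.0024 -0.0012  0.    ]
[-0.14, 0.0, 0.1] [-0.0256  0.0007  0.0795 -0.0024 -0.0012  0.    ]
[-0.108, 0.0, 0.085] [-0.0081  0.0008  0.1101 -0.0024 -0.0012  0.    ]
```

```bash

echo '[[[-0.15,0.007,0.4,0,0,0],[-0.256,0.007,0.795,0,0,0],[-0.256,0.007,0.795,0,0,0],[-0.15,0.008,1,0,0,0],[-0.08,0.008,1.1,0,0,0],[-0.08,0.008,1.1,0,0,0],[-0.08,0.008,1.1,0,0,0]]]' | python3 nudge.py
python3 st.py; python3 to.py 35 -.106 0 .085 -.106 0 .105 -.106 0 .12 -.104 0 .14 -.097 0 .16
```

```text
time: 3.62
tcp_pos: [0.404, -0.1666, 0.1006]
tcp_rot: [2.702, -0.861, 0.855]
wrist_force: [-1.6, -0.1, -0.1]
width: 0.0002
gripper_force: 0.0
t 3.6167 tip c [-0.1075  0.0009  0.085 ] z c [ 0.574  0.004 -0.819] y c [ 0.003 -1.    -0.003] q [-0.49 -0.    2.45 -0.67  0.11  2.34] F [-1.6 -0.1 -0.1] w 0.0002
[-0.106, 0.0, 0.085] [ 0.0012  0.0008  0.0009 -0.0045 -0.0009  0.001 ]
[-0.106, 0.0, 0.105] [ 0.0127  0.0007 -0.0155 -0.0045 -0.0009  0.001 ]
[-0.106, 0.0, 0.12] [ 0.0213  0.0007 -0.0278 -0.0045 -0.0009  0.001 ]
[-0.104, 0.0, 0.14] [ 0.0345  0.0006 -0.043  -0.0045 -0.0009  0.001 ]
[-0.097, 0.0, 0.16] [ 0.0517  0.0006 -0.0553 -0.0045 -0.0009  0.001 ]
```

```bash

echo '[[[0.06,0.007,-0.08,0,0,0],[0.127,0.007,-0.155,0,0,0],[0.213,0.007,-0.278,0,0,0],[0.29,0.007,-0.36,0,0,0],[0.345,0.006,-0.43,0,0,0],[0.345,0.006,-0.43,0,0,0]]]' | python3 nudge.py
python3 st.py; python3 to.py 35 -.087 0 .155 -.073 0 .178 -.054 0 .200 -.026 0 .223 -.004 0 .235 .0185 0 .244 .043 0 .249 .068 0 .25 .09 0 .249;  python3 -c "
from h import *
c=manip.capture('side'); q=w2c(cloud(c)); k=(q[...,0]<-.07)&(q[...,0]>-.12)&(abs(q[...,1])<.03)&(abs(q[...,1])>.018)&(q[...,2]>.09)&(q[...,2]<.3); print(k.sum(),np.nanmedian(q[k],0))
cv2.imwrite('pics/s1.png',cv2.resize(c['img'][170:320,150:320],None,fx=4,fy=4,interpolation=cv2.INTER_CUBIC))"
```

```text
time: 4.12
tcp_pos: [0.4069, -0.1687, 0.1586]
tcp_rot: [2.699, -0.861, 0.864]
wrist_force: [0.3, -0.3, -0.4]
width: 0.0006
gripper_force: 0.3
t 4.1167 tip c [-0.1038  0.0008  0.1432] z c [ 0.579  0.006 -0.815] y c [ 0.004 -1.    -0.005] q [-0.5  -0.12  2.33 -0.21  0.32  1.87] F [ 0.3 -0.3 -0.4] w 0.0006
[-0.087, 0.0, 0.155] [ 0.0207  0.0007  0.0001 -0.0065 -0.007   0.0003]
[-0.073, 0.0, 0.178] [ 0.0455  0.0007 -0.0105 -0.0065 -0.007   0.0003]
[-0.054, 0.0, 0.2] [ 0.0737  0.0006 -0.0175 -0.0065 -0.007   0.0003]
[-0.026, 0.0, 0.223] [ 0.1098  0.0006 -0.02   -0.0065 -0.007   0.0003]
[-0.004, 0.0, 0.235] [ 0.1347  0.0006 -0.017  -0.0065 -0.007   0.0003]
[0.0185, 0.0, 0.244] [ 0.1583  0.0007 -0.0113 -0.0065 -0.007   0.0003]
[0.043, 0.0, 0.249] [ 0.1811  0.0008 -0.0012 -0.0065 -0.007   0.0003]
[0.068, 0.0, 0.25] [ 0.2021  0.0008  0.0125 -0.0065 -0.007   0.0003]
[0.09, 0.0, 0.249] [ 0.2194  0.0009  0.026  -0.0065 -0.007   0.0003]
95 [-0.08485133  0.01830334  0.15674799]
```

View pics/s1.png

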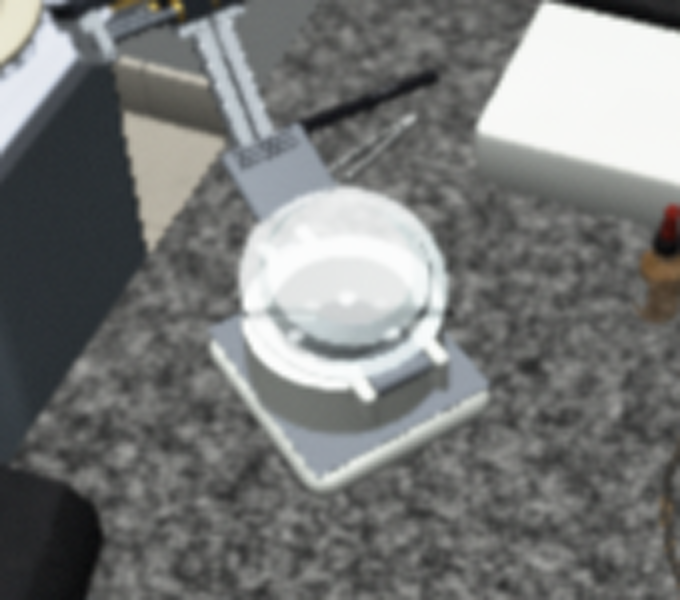

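The fingertips are under the tab's front edge (crop about (255,135)) and the lid is up to roughly 0.35 rad. I'll go on along the arc.

```bash

echo '[[[0.207,0.007,0,0,0,0],[0.33,0.007,-0.05,0,0,0],[0.455,0.007,-0.105,0,0,0],[0.6,0.007,-0.14,0,0,0],[0.737,0.006,-0.175,0,0,0],[0.92,0.006,-0.19,0,0,0],[1.098,0.006,-0.2,0,0,0],[1.347,0.006,-0.17,0,0,0],[1.347,0.006,-0.17,0,0,0]]]' | python3 nudge.py
python3 st.py; python3 to.py 35 .0185 0 .244 .043 0 .249 .068 0 .25 .09 0 .249;  python3 -c "
from h import *
c=manip.capture('side'); 
cv2.imwrite('pics/s2.png',cv2.resize(c['img'][130:320,150:320],None,fx=3,fy=3,interpolation=cv2.INTER_CUBIC))"
```

```text
time: 4.92
tcp_pos: [0.4915, -0.2299, 0.2506]
tcp_rot: [2.697, -0.86, 0.866]
wrist_force: [1.0, -1.2, 0.8]
width: 0.0004
gripper_force: 0.0
t 4.9167 tip c [5.000e-04 1.000e-04 2.351e-01] z c [ 0.581  0.006 -0.814] y c [ 0.004 -1.    -0.004] q [-0.54 -0.07  2.02 -0.08  0.57  1.7 ] F [ 1.  -1.2  0.8] w 0.0004
[0.0185, 0.0, 0.244] [ 0.02    0.0001  0.0032 -0.0059 -0.0091  0.0006]
[0.043, 0.0, 0.249] [ 0.0428  0.0001  0.0134 -0.0059 -0.0091  0.0006]
[0.068, 0.0, 0.25] [ 0.0638  0.0002  0.0271 -0.0059 -0.0091  0.0006]
[0.09, 0.0, 0.249] [ 0.0811  0.0003  0.0407 -0.0059 -0.0091  0.0006]
```

View pics/s2.png

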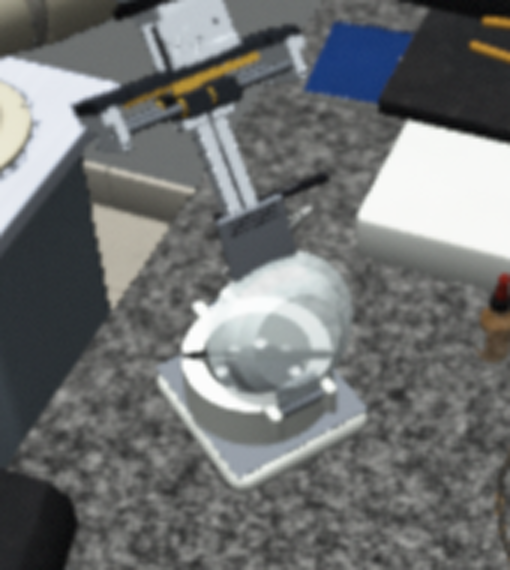

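The lid is at about 1.1 rad with the tab on the fingertips, and the pen is in view across the bowl at crop (260,353). I'll continue past upright.

```bash

echo '[[[0.1,0,0.015,0,0,0],[0.2,0,0.032,0,0,0],[0.31,0,0.08,0,0,0],[0.428,0,0.134,0,0,0],[0.53,0,0.2,0,0,0],[0.638,0,0.271,0,0,0],[0.73,0,0.34,0,0,0],[0.811,0,0.407,0,0,0],[0.83,0,0.43,0,0,0],[0.83,0,0.43,0,0,0]]]' | python3 nudge.py
python3 st.py; python3 to.py 35 0.06 0 .26 -.05 0 .28;  python3 to.py 0 -.12 0 .28; python3 -c "
from h import *
c=manip.capture('side'); 
cv2.imwrite('pics/s3.png',cv2.resize(c['img'][130:320,150:320],None,fx=3,fy=3,interpolation=cv2.INTER_CUBIC))"
```

```text
time: 5.8
tcp_pos: [0.5645, -0.2818, 0.2596]
tcp_rot: [2.702, -0.861, 0.856]
wrist_force: [0.4, -0.3, -0.0]
width: 0.0005
gripper_force: 0.0
t 5.8 tip c [9.010e-02 2.000e-04 2.441e-01] z c [ 0.575  0.005 -0.818] y c [ 0.004 -1.    -0.004] q [-0.55  0.06  1.86 -0.06  0.61  1.67] F [ 0.4 -0.3 -0. ] w 0.0005
[0.06, 0.0, 0.26] [-0.0154 -0.     -0.0303 -0.0052 -0.0018  0.0008]
[-0.05, 0.0, 0.28] [-0.0939 -0.0005 -0.1099 -0.0052 -0.0018  0.0008]
[-0.12, 0.0, 0.28] [-0.1403 -0.0007 -0.1467 -0.0048 -0.6127  0.0024]
```

View pics/s3.png

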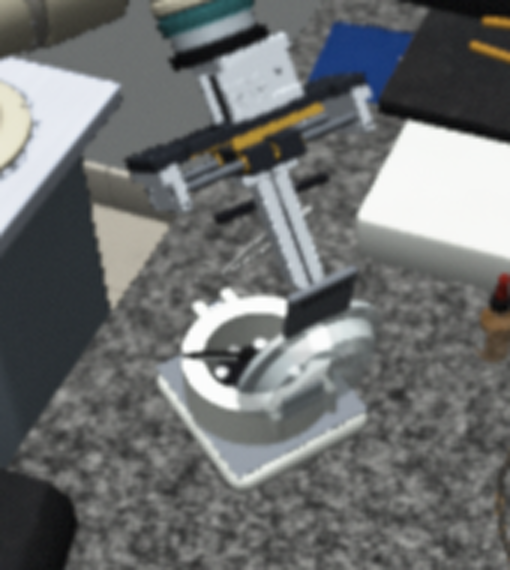

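```bash

echo '[[[-0.15,0,-0.3,0,0,0],[-0.5,0,-0.6,0,0,0],[-0.94,0,-1.1,0,-1,0],[-1.2,0,-1.3,0,-2,0],[-1.4,0,-1.47,0,-3.2,0],[-1.9,0,-1.47,0,-4.4,0],[-1.9,0,-1.47,0,-5.6,0],[-1.9,0,-1.47,0,-6.13,0],[-1.9,0,-1.47,0,-6.13,0]]]' | python3 nudge.py
python3 st.py; python3 - <<'E'
from h import *
for n in ("top","side"):
    c=manip.capture(n); W=cloud(c); q=w2c(W); np.savez(n+"1.npz",W=W,img=c["img"],rvec=c["rvec"],tvec=c["tvec"],K=c["camera_matrix"],k1=c["k1"])
    k=(q[...,2]>.15)&(q[...,2]<.29)&(q[...,0]>.05)&(q[...,0]<.2)&(abs(q[...,1])<.08); t=q[k]; print(n,k.sum())
    hi=t[t[:,2]>.24]; print("tab pts",len(hi),np.median(hi,0) if len(hi) else 0)
    g=c["img"].max(2)
    pk=(g<70)&(q[...,2]>.075)&(q[...,2]<.11)&(np.hypot(q[...,0],q[...,1])<.085); print("dark rim-height",pk.sum())
    if pk.sum()>8: print(cv2.minAreaRect(q[pk][:,:2].astype(np.float32)),np.median(q[pk],0))
    r=(slice(185,270),slice(280,370)) if n=="top" else (slice(200,290),slice(195,285))
    cv2.imwrite(f"pics/p_{n}.png",cv2.resize(c["img"][r],None,fx=4.4,fy=4.4,interpolation=cv2.INTER_CUBIC))
a,b=cv2.imread("pics/p_top.png"),cv2.imread("pics/p_side.png"); H=max(len(a),len(b))
cv2.imwrite("pics/p.png",np.hstack([cv2.copyMakeBorder(x,0,H-len(x),0,0,0) for x in (a,b)]))
E
```

```text
time: 6.6
tcp_pos: [0.3689, -0.1435, 0.2708]
tcp_rot: [-2.99, 0.951, -0.001]
wrist_force: [0.6, 0.2, 0.6]
width: 0.0003
gripper_force: 0.0
t 6.6 tip c [-0.1604 -0.0007  0.2518] z c [-0.     0.004 -1.   ] y c [ 0.004 -1.    -0.004] q [-0.55 -0.03  1.75  0.    1.42  1.64] F [0.6 0.2 0.6] w 0.0003
top 216
tab pts 96 [ 0.10415498 -0.00387715  0.2607215 ]
dark rim-height 7
side 1314
tab pts 220 [ 0.11096874 -0.00137371  0.25997019]
dark rim-height 39
((-0.008582068607211113, -0.0269052442163229), (0.052107684314250946, 0.00569526432082057), 54.894920349121094) [-0.00636767 -0.02347296  0.09249672]
```

View pics/p.png

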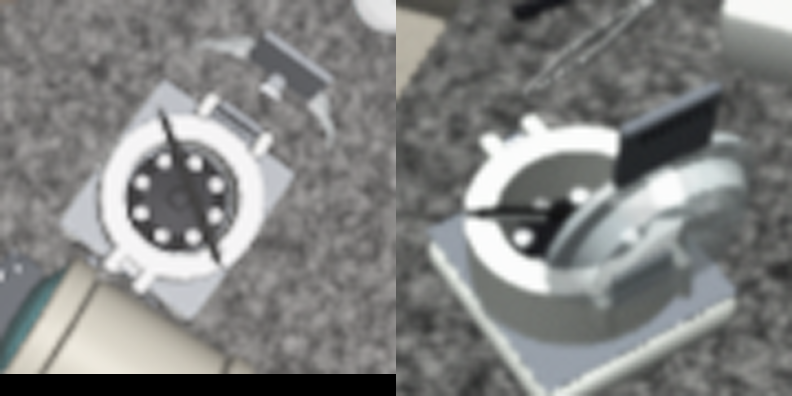

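The lid stands open. The pen runs from top-image pixel (316.8,210.0) to (330.2,245.2). I'll project those ends onto the z = 0.092 plane.

```bash
cat >> h.py <<'E'
def pix(c,uv,zp):
    p=cv2.undistortPoints(np.array(uv,np.float64).reshape(-1,1,2),np.array(c["K"],float),np.array([float(c["k1"]),0,0,0,0])).reshape(-1,2)
    M=R.from_rotvec(np.ravel(c["rvec"])).as_matrix(); o=-M.T@np.ravel(c["tvec"])
    d=np.c_[p,np.ones(len(p))]@M
    return o+d*((zp-o[2])/d[:,2])[:,None]
E
python3 - <<'E'
from h import *
c=np.load("top1.npz"); E=pix(c,[(316.8,210.0),(330.2,245.2)],.092)
print("ends",E,w2c(E),np.linalg.norm(E[0]-E[1]))
# subpixel: darkest column per row on the white rim and over image
g=c["img"].max(2).astype(float)
pts=[]
for v in list(range(211,220))+list(range(236,246)):
    u0=316.8+(v-210)*13.4/35.2; uu=np.arange(int(u0)-3,int(u0)+5); w=np.clip(200-g[v,uu],0,None)
    w[w<40]=0; 
    if w.sum()>0: pts.append(((uu*w).sum()/w.sum(),v))
P=pix(c,pts,.092); print(np.round(w2c(P)[:,:2],4))
vx,vy,x0,y0=cv2.fitLine(P[:,:2].astype(np.float32),cv2.DIST_HUBER,0,.01,.01).ravel(); print("dir",vx,vy,np.rad2deg(np.arctan2(vy,vx)),x0,y0)
m=E.mean(0); d=np.array([vx,vy]); f=np.array([x0,y0])+d*((m[:2]-[x0,y0])@d); print("mid",m,f,w2c(np.r_[f,0.09]))
# side check
s=np.load("side1.npz"); q=s["W"]; qc=w2c(q); gg=s["img"].max(2)
pk=(gg<70)&(qc[...,2]>.075)&(qc[...,2]<.11)&(np.hypot(qc[...,0],qc[...,1])<.085)
print(np.round(q[pk][::4],4))
E
```

```text
ends [[ 0.5655812  -0.21907869  0.092     ]
 [ 0.44093715 -0.26637844  0.092     ]] [[ 0.04356442  0.05185909  0.092     ]
 [-0.03044313 -0.05902953  0.092     ]] 0.13331693782645607
[[ 0.0401  0.0506]
 [ 0.0382  0.0471]
 [ 0.036   0.044 ]
 [ 0.0335  0.0414]
 [ 0.0315  0.038 ]
 [ 0.0295  0.0348]
 [ 0.0294  0.0288]
 [ 0.0257  0.0278]
 [ 0.0247  0.0231]
 [-0.0118 -0.0293]
 [-0.012  -0.0352]
 [-0.0149 -0.0371]
 [-0.0189 -0.0376]
 [-0.0223 -0.039 ]
 [-0.0246 -0.0419]
 [-0.0249 -0.0475]
 [-0.0275 -0.0499]
 [-0.0295 -0.0531]
 [-0.023  -0.0681]]
dir 0.9349946 0.35466206 20.772734 0.48650125 -0.24723396
mid [ 0.50325917 -0.24272857  0.092     ] [ 0.50264529 -0.2411102 ] [ 0.00512108 -0.00262416  0.09      ]
[[ 0.462  -0.2569  0.0935]
 [ 0.4719 -0.2534  0.0937]
 [ 0.491  -0.2452  0.0925]
 [ 0.5016 -0.2432  0.0945]
 [ 0.4613 -0.2613  0.094 ]
 [ 0.4698 -0.2555  0.0911]
 [ 0.4801 -0.2529  0.0924]
 [ 0.4905 -0.2504  0.0939]
 [ 0.5    -0.2462  0.0932]
 [ 0.4956 -0.2495  0.091 ]]
```

```bash
cat > pen.py <<'E'
import sys
from h import *
# pen.py tau closing_azimuth_deg x y z [back...] : tool leaning tau about pen axis, closing along azimuth
tau,az,x,y,z=map(float,sys.argv[1:6]); a=np.deg2rad(az); h=np.array([np.cos(a),np.sin(a),0]); k=np.array([0,0,1.])
zz=-np.cos(tau)*k+np.sin(tau)*h; yy=np.cos(tau)*h+np.sin(tau)*k
Rt=R.from_matrix(np.stack([np.cross(yy,zz),yy,zz],1))
for b in map(float,sys.argv[6:] or ["0"]): print(b,rel(np.array([x,y,z])-b*zz,Rt))
E
python3 pen.py 0.2 -69.2 .503 -.242 .096 .13 .08 0
```

```text
0.13 [ 0.1462 -0.0112  0.0478 -0.1866  0.0949 -0.9758]
0.08 [ 0.1543 -0.0055  0.0968 -0.1866  0.0949 -0.9758]
0.0 [ 0.1674  0.0037  0.1752 -0.1866  0.0949 -0.9758]
```

Careful with the scale: shifts go in units of 100 mm and turns go in units of 0.1 rad. That gives: 0.04 m is 0.4, 0.1462 m is 1.462, -0.04 rad is -0.4.

```bash

echo '[[[0.2,0,0,-0.2,0.1,-1.2],[0.4,-0.02,0,-0.4,0.2,-2.4],[0.6,-0.04,0,-0.65,0.33,-3.6],[0.8,-0.06,0,-0.9,0.46,-4.8],[1,-0.08,0.1,-1.15,0.6,-6],[1.25,-0.1,0.3,-1.4,0.7,-7.3],[1.462,-0.112,0.478,-1.65,0.83,-8.6],[1.462,-0.112,0.478,-1.866,0.949,-9.758],[1.462,-0.112,0.478,-1.866,0.949,-9.758],[1.462,-0.112,0.478,-1.866,0.949,-9.758]]]' | python3 nudge.py 0.04 20
python3 st.py;python3 pen.py 0.2 -69.2 .503 -.242 .096 .06 .03 0
python3 - <<'E'
from h import *
c=manip.capture("wrist"); cv2.imwrite("pics/w1.png",c["img"]); W=cloud(c); g=c["img"].max(2)
q=w2c(W); m=(q[...,2]>.083)&(q[...,2]<.1)&(np.hypot(q[...,0],q[...,1])<.08)&(g<70)
print(m.sum()); P=W[m]
if len(P)>10:
    vx,vy,x0,y0=cv2.fitLine(P[:,:2].astype(np.float32),cv2.DIST_HUBER,0,.01,.01).ravel(); print(np.rad2deg(np.arctan2(vy,vx)),x0,y0,np.median(P[:,2])); d=np.array([vx,vy]); t=(P[:,:2]-[x0,y0])@d; print("ends",np.array([x0,y0])+d*t.min(),np.array([x0,y0])+d*t.max(), "mid",np.array([x0,y0])+d*(t.min()+t.max())/2)
E
```

```text
time: 7.53
tcp_pos: [0.493, -0.2171, 0.2238]
tcp_rot: [2.897, 0.529, 0.053]
wrist_force: [-0.6, -0.7, 0.9]
width: 0.0401
gripper_force: 0.0
t 7.5333 tip c [-0.0135  0.0092  0.2052] z c [ 0.165 -0.11  -0.98 ] y c [ 0.814 -0.545  0.198] q [-0.45  0.15  1.69 -0.15  1.16  0.81] F [-0.6 -0.7  0.9] w 0.0401
0.06 [ 0.0005  0.0009  0.0706 -0.0005 -0.     -0.0019]
0.03 [ 0.0005  0.001   0.1006 -0.0005 -0.     -0.0019]
0.0 [ 0.0005  0.001   0.1306 -0.0005 -0.     -0.0019]
1528
20.326004 0.49825412 -0.24397889 0.09420164404628761
ends [ 0.44192059 -0.26484637] [ 0.57143446 -0.21687089] mid [ 0.50667752 -0.24085863]
```

View pics/w1.png

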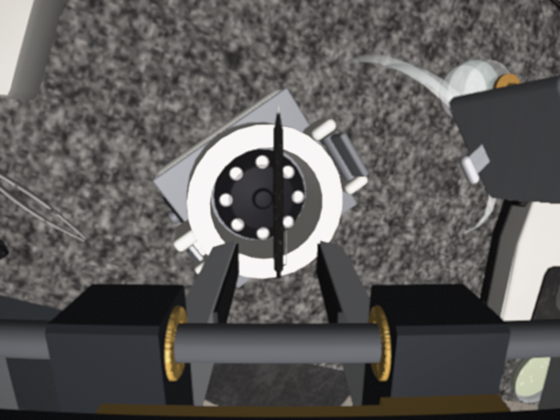

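The wrist view has the pen midway between the fingers, running from (278,112) to (279,275). The fitted line agrees within 1 mm, so I'll descend and grip.

```bash

echo '[[[0.005,0.01,0.35,0,0,0],[0.005,0.01,0.65,0,0,0],[0.005,0.01,0.9,0,0,0],[0.005,0.01,1.1,0,0,0],[0.005,0.01,1.22,0,0,0],[0.005,0.01,1.306,0,0,0],[0.005,0.01,1.306,0,0,0],[0.005,0.01,1.306,0,0,0]]]' | python3 nudge.py
python3 st.py
echo '[[[0,0,0,0,0,0],[0,0,0,0,0,0],[0,0,0,0,0,0],[0,0,0,0,0,0],[0,0,0,0,0,0],[0,0,0,0,0,0]]]' | python3 nudge.py 0 15
python3 st.py
```

```text
time: 8.25
tcp_pos: [0.5041, -0.2431, 0.0965]
tcp_rot: [2.896, 0.53, 0.054]
wrist_force: [0.4, -0.4, -0.3]
width: 0.0402
gripper_force: 0.0
t 8.25 tip c [ 0.0106 -0.0055  0.0779] z c [ 0.166 -0.11  -0.98 ] y c [ 0.815 -0.545  0.199] q [-0.49  0.29  1.85 -0.17  0.85  0.83] F [ 0.4 -0.4 -0.3] w 0.0402
time: 8.75
tcp_pos: [0.504, -0.2428, 0.0961]
tcp_rot: [2.896, 0.531, 0.054]
wrist_force: [-1.2, 0.4, 2.8]
width: 0.0094
gripper_force: 15.0
t 8.75 tip c [ 0.0104 -0.0053  0.0775] z c [ 0.165 -0.11  -0.98 ] y c [ 0.815 -0.544  0.199] q [-0.49  0.29  1.85 -0.17  0.85  0.83] F [-1.2  0.4  2.8] w 0.0094
```

Gripped at 9.4 mm. I'll lift and check.

```bash

echo '[[[0,0,-0.1,0,0,0],[0,0,-0.3,0,0,0],[0,0,-0.6,0,0,0],[0,0,-0.9,0,0,0],[0,0,-1.2,0,0,0],[0,0,-1.5,0,0,0],[0,0,-1.5,0,0,0]]]' | python3 nudge.py
python3 st.py
for p in ".37 -.12 .24" ".35 -.02 .22" ".37 .12 .2" ".4575 .292 .15"; do python3 pen.py 0.0 -84.2 $p; done
python3 - <<'E'
from h import *
c=manip.capture("wrist"); W=cloud(c); g=c["img"].max(2)
s=manip.read_state(); T=R.from_rotvec(s["tcp_rot"]); L=T.inv().apply(W.reshape(-1,3)-s["tcp_pos"]).reshape(W.shape)
m=(abs(L[...,1])<.012)&(abs(L[...,2])<.02)&(abs(L[...,0])<.1)
P=L[m]; print(m.sum(),np.nanmin(P,0),np.nanmax(P,0)); print(np.polyfit(P[:,0],P[:,2],1),np.polyfit(P[:,0],P[:,1],1))
E
```

```text
time: 9.33
tcp_pos: [0.4961, -0.2157, 0.25]
tcp_rot: [2.889, 0.53, 0.068]
wrist_force: [1.7, -0.2, 1.0]
width: 0.0092
gripper_force: 15.0
t 9.3333 tip c [-0.0116  0.0122  0.2314] z c [ 0.177 -0.108 -0.978] y c [ 0.814 -0.543  0.207] q [-0.44  0.13  1.65 -0.15  1.21  0.81] F [ 1.7 -0.2  1. ] w 0.0092
0.0 [-0.0839 -0.1333 -0.0187  0.2061 -0.0356  0.261 ]
0.0 [-0.0671 -0.2359 -0.0198  0.2061 -0.0356  0.261 ]
0.0 [ 0.0013 -0.3612 -0.0252  0.2061 -0.0356  0.261 ]
0.0 [ 0.1438 -0.4985 -0.002   0.2061 -0.0356  0.261 ]
4963 [-0.06507489 -0.01196981 -0.01997967] [0.07943767 0.01198534 0.01671526]
[ 0.01025936 -0.00155395] [0.00998102 0.00076842]
```

```bash

echo '[[[-0.2,-0.3,-0.05,0.5,-0.09,0.6],[-0.41,-0.65,-0.1,1,-0.18,1.2],[-0.63,-1,-0.15,1.5,-0.27,1.9],[-0.839,-1.333,-0.187,2.06,-0.356,2.61],[-0.79,-1.68,-0.19,2.06,-0.356,2.61],[-0.73,-2.02,-0.195,2.06,-0.356,2.61],[-0.67,-2.36,-0.198,2.06,-0.356,2.61],[-0.47,-2.7,-0.21,2.06,-0.356,2.61],[-0.3,-3.05,-0.23,2.06,-0.356,2.61],[-0.1,-3.4,-0.25,2.06,-0.356,2.61]]]' | python3 nudge.py
python3 st.py
for p in ".37 .12 .2" ".4575 .292 .15" ".4575 .292 .025"; do python3 pen.py 0.0 -84.2 $p; done
```

```text
time: 10.22
tcp_pos: [0.3622, 0.0989, 0.1987]
tcp_rot: [-3.132, -0.156, 0.02]
wrist_force: [1.0, -0.1, -0.2]
width: 0.0097
gripper_force: 15.0
t 10.2167 tip c [-0.3069  0.1925  0.1797] z c [-0.013 -0.004 -1.   ] y c [ 0.658 -0.753 -0.006] q [ 0.07 -0.01  1.91  0.01  1.25  1.54] F [ 1.  -0.1 -0.2] w 0.0097
0.0 [ 0.0099 -0.0203 -0.0013 -0.006   0.0126 -0.002 ]
0.0 [ 0.1146 -0.1824  0.0484 -0.006   0.0126 -0.002 ]
0.0 [ 0.1162 -0.1817  0.1734 -0.006   0.0126 -0.002 ]
```

```bash

echo '[[[0.2,-0.36,0.05,0,0.12,0],[0.42,-0.7,0.15,0,0.12,0],[0.65,-1.05,0.25,0,0.12,0],[0.9,-1.4,0.35,0,0.12,0],[1.146,-1.78,0.484,0,0.12,0],[1.15,-1.82,0.8,0,0.12,0],[1.155,-1.82,1.1,0,0.12,0],[1.16,-1.82,1.35,0,0.12,0],[1.16,-1.82,1.5,0,0.12,0],[1.16,-1.82,1.5,0,0.12,0]]]' | python3 nudge.py
python3 st.py
python3 pen.py 0.0 -84.2 .4575 .292 .0325
python3 - <<'E'
from h import *
c=manip.capture("top"); W=cloud(c); q=W.reshape(-1,3)
b=q[(abs(q[:,0]-.4575)<.09)&(abs(q[:,1]-.292)<.065)&(q[:,2]<.02)]; print("book z",np.median(b[:,2]),len(b))
E
```

```text
time: 11.05
tcp_pos: [0.4555, 0.2893, 0.045]
tcp_rot: [-3.135, -0.158, 0.014]
wrist_force: [0.4, 0.1, -1.3]
width: 0.0093
gripper_force: 15.0
t 11.05 tip c [-0.3415  0.4018  0.026 ] z c [-0.008 -0.004 -1.   ] y c [ 0.659 -0.752 -0.003] q [0.43 0.39 1.83 0.01 0.93 1.9 ] F [ 0.4  0.1 -1.3] w 0.0093
0.0 [ 0.0024 -0.0024  0.0125 -0.0027  0.0087 -0.0007]
book z 0.012110655320570821 777
```

```bash

echo '[[[0.01,-0.01,0.05,0,0.04,0],[0.02,-0.02,0.1,0,0.087,0],[0.024,-0.024,0.125,0,0.087,0],[0.024,-0.024,0.125,0,0.087,0],[0.024,-0.024,0.125,0,0.087,0]]]' | python3 nudge.py
python3 st.py
echo '[[[0,0,0,0,0,0],[0,0,0,0,0,0],[0,0,0,0,0,0],[0,0,0,0,0,0],[0,0,0,0,0,0],[0,0,0,0,0,0]]]' | python3 nudge.py 0.03
echo '[[[0,0,0,0,0,0],[0,0,-0.1,0,0,0],[0,0,-0.3,0,0,0],[0,0,-0.6,0,0,0],[0,0,-1,0,0,0],[0,0,-1.4,0,0,0],[0,0,-1.4,0,0,0]]]' | python3 nudge.py
python3 - <<'E'
from h import *
c=manip.capture("wrist"); cv2.imwrite("pics/w2.png",c["img"]); W=cloud(c); g=c["img"].max(2)
m=(W[...,2]>.016)&(W[...,2]<.04)&(abs(W[...,0]-.457)<.1)&(abs(W[...,1]-.292)<.08); P=W[m]; print(m.sum(),np.median(P,0),P.min(0),P.max(0))
if len(P)>20: print(cv2.minAreaRect(P[:,:2].astype(np.float32)))
E
python3 st.py
```

```text
time: 11.52
tcp_pos: [0.4618, 0.2939, 0.0378]
tcp_rot: [-3.13, -0.157, -0.017]
wrist_force: [-0.3, -0.4, -0.2]
width: 0.0092
gripper_force: 15.0
t 11.5167 tip c [-0.3387  0.4094  0.0188] z c [ 0.004  0.012 -1.   ] y c [ 0.659 -0.752 -0.007] q [0.44 0.4  1.84 0.   0.89 1.91] F [-0.3 -0.4 -0.2] w 0.0092
time: 12.02
tcp_pos: [0.4615, 0.2937, 0.0373]
tcp_rot: [-3.131, -0.157, -0.015]
wrist_force: [0.5, 0.4, 0.6]
width: 0.0301
gripper_force: 0.0
time: 12.6
tcp_pos: [0.4647, 0.2949, 0.1861]
tcp_rot: [-3.125, -0.157, -0.039]
wrist_force: [1.3, 0.6, 0.0]
width: 0.0299
gripper_force: 0.0
1444 [0.46681777 0.29588635 0.01962731] [0.39688003 0.28309032 0.01602362] [0.53987849 0.36975862 0.02289757]
((0.4642617106437683, 0.3276904225349426), (0.14377503097057343, 0.07479581981897354), 7.445181846618652)
t 12.65 tip c [-0.3378  0.4105  0.1637] z c [ 0.009  0.021 -1.   ] y c [ 0.659 -0.752 -0.01 ] q [0.44 0.25 1.65 0.   1.22 1.91] F [-0.6  0.8 -0.4] w 0.03
```

View pics/w2.png

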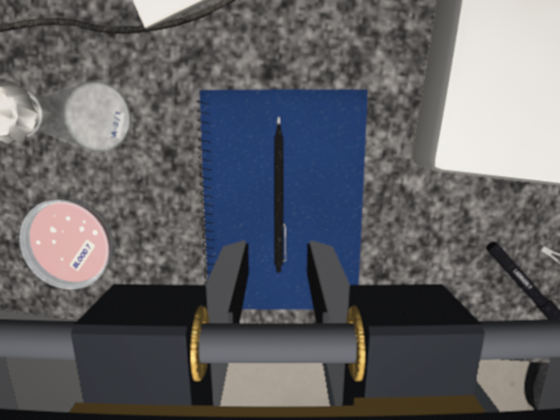

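The pen lies flat, centred at about (0.467, 0.296) near the middle of the book. Next I'll check for tall obstacles near the lid and head back.

```bash

python3 - <<'E'
from h import *
W=np.load("top1.npz")["W"]
m=(W[...,2]>.16)&(W[...,2]<1)&(W[...,0]>.45)&(W[...,0]<.9)&(W[...,1]<-.05)&(W[...,1]>-.6)
n,l,st,ce=cv2.connectedComponentsWithStats(m.astype(np.uint8))
for i in range(1,n):
    P=W[l==i]; 
    if len(P)>3: print(len(P),P.min(0).round(3),P.max(0).round(3))
E
python3 pen.py 0 -84.2 .36 .12 .25; python3 pen.py 0 -84.2 .36 -.02 .25
python3 to.py 20 -.14 0 .30 .02 0 .32
```

```text
516 [ 0.65  -0.172  0.164] [ 0.87  -0.099  0.519]
34 [ 0.875 -0.563  0.16 ] [ 0.894 -0.545  0.186]
33 [ 0.868 -0.518  0.16 ] [ 0.887 -0.5    0.182]
113 [ 0.816 -0.336  0.16 ] [ 0.882 -0.278  0.199]
34 [ 0.834 -0.474  0.161] [ 0.853 -0.455  0.181]
451 [ 0.602 -0.6    0.16 ] [ 0.708 -0.575  0.343]
11 [ 0.619 -0.6    0.164] [ 0.632 -0.597  0.201]
215 [ 0.531 -0.339  0.165] [ 0.616 -0.233  0.274]
54 [ 0.534 -0.6    0.354] [ 0.562 -0.591  0.409]
254 [ 0.45  -0.6    0.191] [ 0.575 -0.569  0.223]
0.0 [-0.1185  0.1622 -0.0714 -0.0099 -0.0205 -0.0009]
0.0 [-0.1326  0.3015 -0.073  -0.0099 -0.0205 -0.0009]
[-0.14, 0.0, 0.3] [-0.1237  0.4332 -0.142  -0.1422  0.3178  0.7092]
[0.02, 0.0, 0.32] [-0.003   0.5385 -0.1606 -0.1422  0.3178  0.7092]
```

```bash

echo '[[[-0.25,0.25,-0.15,0,0,0],[-0.5,0.55,-0.3,0,0,0],[-0.75,0.85,-0.45,0,0,0],[-1,1.2,-0.6,0,0,0],[-1.2,1.55,-0.71,0,0,0],[-1.25,1.9,-0.72,-0.1,0.3,0.7],[-1.3,2.25,-0.73,-0.3,0.6,1.4],[-1.32,2.6,-0.73,-0.45,0.9,2.1],[-1.33,2.95,-0.75,-0.6,1.2,2.8],[-1.32,3.3,-0.9,-0.75,1.6,3.6]]]' | python3 nudge.py 0 20
echo '[[[0,0,0,0,0,0]]]' | python3 nudge.py
python3 st.py
python3 to.py 20 -.14 0 .30 .02 0 .32 .145 0 .32 .145 0 .25
```

```text
time: 13.48
tcp_pos: [0.3581, -0.0502, 0.2612]
tcp_rot: [3.046, -0.406, 0.256]
wrist_force: [0.2, 0.2, -0.2]
width: 0.0004
gripper_force: 0.0
time: 13.57
tcp_pos: [0.3609, -0.0544, 0.265]
tcp_rot: [3.039, -0.414, 0.268]
wrist_force: [1.4, -1.0, -0.1]
width: 0.0003
gripper_force: 0.0
t 13.5667 tip c [-0.2152  0.0676  0.2463] z c [ 0.183  0.026 -0.983] y c [ 0.338 -0.94   0.038] q [-0.31 -0.18  1.91 -0.03  1.23  1.54] F [ 1.4 -1.  -0.1] w 0.0003
[-0.14, 0.0, 0.3] [ 0.0534  0.0895 -0.0405 -0.0538  0.1592  0.3437]
[0.02, 0.0, 0.32] [ 0.2047  0.1445 -0.0309 -0.0538  0.1592  0.3437]
[0.145, 0.0, 0.32] [ 0.3201  0.1868 -0.008  -0.0538  0.1592  0.3437]
[0.145, 0.0, 0.25] [ 0.3075  0.1841  0.0608 -0.0538  0.1592  0.3437]
```

```bash

echo '[[[0.2,0.35,-0.3,-0.15,0.5,1],[0.45,0.7,-0.55,-0.3,1,2.1],[0.7,0.95,-0.55,-0.54,1.59,3.2],[1.05,1.09,-0.5,-0.54,1.59,3.44],[1.4,1.21,-0.42,-0.54,1.59,3.44],[1.7,1.32,-0.35,-0.54,1.59,3.44],[2.05,1.445,-0.31,-0.54,1.59,3.44],[2.4,1.58,-0.24,-0.54,1.59,3.44],[2.8,1.72,-0.16,-0.54,1.59,3.44],[3.2,1.87,-0.08,-0.54,1.59,3.44]]]' | python3 nudge.py
echo '[[[0,0,0,0,0,0],[0,0,0,0,0,0]]]' | python3 nudge.py
python3 st.py
python3 to.py 20 .148 0 .25 .12 0 .25 .10 0 .252 .08 0 .255 .06 0 .255 .03 0 .254 -.03 0 .29
```

```text
time: 14.4
tcp_pos: [0.6141, -0.3073, 0.3328]
tcp_rot: [2.863, -0.901, 0.493]
wrist_force: [0.4, -0.2, 0.7]
width: 0.0004
gripper_force: 0.0
time: 14.57
tcp_pos: [0.6137, -0.3076, 0.3307]
tcp_rot: [2.864, -0.902, 0.488]
wrist_force: [-0.6, 0.7, -0.7]
width: 0.0003
gripper_force: 0.0
t 14.5667 tip c [0.1404 0.0079 0.3127] z c [ 0.331  0.005 -0.944] y c [ 0.01  -1.    -0.002] q [-0.56  0.23  1.37 -0.02  1.21  1.63] F [-0.6  0.7 -0.7] w 0.0003
[0.148, 0.0, 0.25] [-0.0139  0.008   0.0617 -0.0048  0.0119  0.0085]
[0.12, 0.0, 0.25] [-0.0403  0.0077  0.0524 -0.0048  0.0119  0.0085]
[0.1, 0.0, 0.252] [-0.0585  0.0075  0.0439 -0.0048  0.0119  0.0085]
[0.08, 0.0, 0.255] [-0.0764  0.0073  0.0344 -0.0048  0.0119  0.0085]
[0.06, 0.0, 0.255] [-0.0953  0.0071  0.0278 -0.0048  0.0119  0.0085]
[0.03, 0.0, 0.254] [-0.1239  0.0068  0.0189 -0.0048  0.0119  0.0085]
[-0.03, 0.0, 0.29] [-0.1686  0.0062 -0.035  -0.0048  0.0119  0.0085]
```

```bash

echo '[[[-0.07,0.08,0.3,0,0.1,0],[-0.139,0.08,0.617,0,0.12,0.085],[-0.139,0.08,0.617,0,0.12,0.085],[-0.28,0.08,0.57,0,0.12,0.085],[-0.403,0.077,0.524,0,0.12,0.085],[-0.5,0.076,0.48,0,0.12,0.085],[-0.585,0.075,0.439,0,0.12,0.085],[-0.675,0.074,0.39,0,0.12,0.085],[-0.764,0.073,0.344,0,0.12,0.085],[-0.764,0.073,0.344,0,0.12,0.085]]]' | python3 nudge.py
python3 st.py
python3 to.py 20 .06 0 .255 .03 0 .254 .03 0 .32 
python3 -c "
from h import *
c=manip.capture('side'); 
cv2.imwrite('pics/s4.png',cv2.resize(c['img'][130:320,150:320],None,fx=3,fy=3,interpolation=cv2.INTER_CUBIC))"
```

```text
time: 15.4
tcp_pos: [0.5576, -0.2777, 0.2777]
tcp_rot: [2.852, -0.912, 0.515]
wrist_force: [-0.3, 0.4, -0.2]
width: 0.0008
gripper_force: 0.0
t 15.4 tip c [ 0.0778 -0.0004  0.2599] z c [ 0.349  0.005 -0.937] y c [ 0.001 -1.    -0.005] q [-0.57  0.14  1.61 -0.02  1.04  1.63] F [-0.3  0.4 -0.2] w 0.0008
[0.06, 0.0, 0.255] [-0.0183 -0.0005 -0.0016 -0.0048 -0.007  -0.0003]
[0.03, 0.0, 0.254] [-0.0467 -0.0005 -0.0111 -0.0048 -0.007  -0.0003]
[0.03, 0.0, 0.32] [-0.0237 -0.0008 -0.073  -0.0048 -0.007  -0.0003]
```

View pics/s4.png

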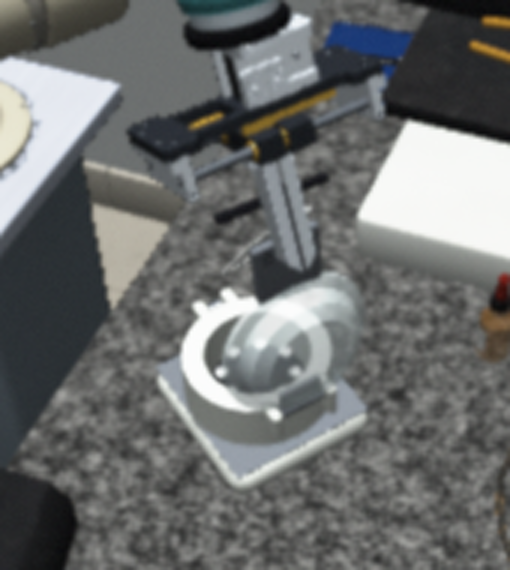

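The fingertips are behind the tab (crop (290,265)) and the lid is nearly upright. I'll pull it over centre, let it fall and lift clear.

```bash

echo '[[[-0.1,0,-0.01,0,0,0],[-0.183,0,-0.016,0,0,0],[-0.28,0,-0.05,0,0,0],[-0.37,0,-0.08,0,0,0],[-0.467,0,-0.111,0,0,0],[-0.467,0,-0.111,0,0,0],[-0.35,0,-0.4,0,0,0],[-0.237,0,-0.73,0,0,0],[-0.237,0,-0.9,0,0,0]]]' | python3 nudge.py
python3 st.py
python3 to.py 0 -.10 0 .30 -.10 0 .20
python3 -c "
from h import *
c=manip.capture('side'); q=w2c(cloud(c)); k=(q[...,0]<.2)&(q[...,0]>-.12)&(abs(q[...,1])<.025)&(q[...,2]>.12)&(q[...,2]<.3); P=q[k]; print(len(P)); print(P[np.argsort(P[:,0])][::12].round(3))"
```

```text
time: 16.2
tcp_pos: [0.5172, -0.2496, 0.3573]
tcp_rot: [2.848, -0.912, 0.525]
wrist_force: [0.0, -0.4, -0.5]
width: 0.0006
gripper_force: 0.0
t 16.2 tip c [ 0.0286 -0.001   0.3395] z c [ 0.355  0.005 -0.935] y c [ 0.001 -1.    -0.005] q [-0.56  0.03  1.55 -0.02  1.2   1.63] F [ 0.  -0.4 -0.5] w 0.0006
[-0.1, 0.0, 0.3] [-0.1275 -0.001  -0.0075 -0.0049 -0.363  -0.    ]
[-0.1, 0.0, 0.2] [-0.163  -0.0005  0.086  -0.0049 -0.363  -0.    ]
1251
[[-0.005 -0.003  0.257]
 [-0.     0.011  0.256]
 [ 0.001  0.016  0.255]
 [ 0.003  0.015  0.26 ]
 [ 0.004 -0.008  0.254]
 [ 0.004  0.005  0.25 ]
 [ 0.005 -0.025  0.253]
 [ 0.005 -0.009  0.258]
 [ 0.006  0.015  0.249]
 [ 0.006 -0.007  0.249]
 [ 0.007 -0.016  0.25 ]
 [ 0.008 -0.006  0.242]
 [ 0.008 -0.022  0.245]
 [ 0.009  0.024  0.247]
 [ 0.01   0.004  0.245]
 [ 0.011 -0.01   0.24 ]
 [ 0.011  0.023  0.246]
 [ 0.012 -0.022  0.244]
 [ 0.012 -0.     0.24 ]
 [ 0.013 -0.023  0.236]
 [ 0.013  0.007  0.236]
 [ 0.014  0.012  0.234]
 [ 0.015  0.009  0.24 ]
 [ 0.015 -0.025  0.233]
 [ 0.016 -0.011  0.232]
 [ 0.016 -0.007  0.227]
 [ 0.017  0.001  0.226]
 [ 0.018  
[... 1162 characters left out ...]
84]
 [ 0.067  0.01   0.167]
 [ 0.068 -0.024  0.168]
 [ 0.069 -0.014  0.169]
 [ 0.07   0.023  0.165]
 [ 0.07  -0.018  0.158]
 [ 0.071  0.017  0.166]
 [ 0.072 -0.013  0.163]
 [ 0.072 -0.002  0.157]
 [ 0.073  0.012  0.167]
 [ 0.074 -0.011  0.161]
 [ 0.074  0.003  0.159]
 [ 0.075  0.005  0.155]
 [ 0.075 -0.021  0.15 ]
 [ 0.076 -0.013  0.157]
 [ 0.077  0.006  0.152]
 [ 0.077 -0.017  0.142]
 [ 0.078 -0.017  0.146]
 [ 0.079  0.011  0.151]
 [ 0.079 -0.007  0.144]
 [ 0.08   0.016  0.137]
 [ 0.08  -0.013  0.135]
 [ 0.081 -0.006  0.122]
 [ 0.081  0.024  0.137]
 [ 0.082 -0.015  0.126]
 [ 0.082 -0.012  0.139]
 [ 0.083  0.014  0.134]
 [ 0.083 -0.007  0.122]
 [ 0.084 -0.002  0.13 ]
 [ 0.085  0.     0.126]]
```

```bash

echo '[[[-0.3,0,-0.02,0,-0.9,0],[-0.6,0,-0.04,0,-1.8,0],[-0.95,0,-0.06,0,-2.7,0],[-1.275,-0.01,-0.075,0,-3.63,0],[-1.275,-0.01,-0.075,0,-3.63,0],[-1.275,-0.01,-0.075,0,-3.63,0],[-1.275,-0.01,-0.075,0,-3.63,0],[-1.275,-0.01,-0.075,0,-3.63,0],[-1.275,-0.01,-0.075,0,-3.63,0],[-1.275,-0.01,-0.075,0,-3.63,0]]]' | python3 nudge.py
echo '[[[0,0,0,0,0,0],[0,0,0,0,0,0],[0,0,0,0,0,0],[0,0,0,0,0,0],[0,0,0,0,0,0],[0,0,0,0,0,0],[0,0,0,0,0,0],[0,0,0,0,0,0],[0,0,0,0,0,0],[0,0,0,0,0,0]]]' | python3 nudge.py >/dev/null
echo '[[[0,0,0,0,0,0],[0,0,0,0,0,0],[0,0,0,0,0,0],[0,0,0,0,0,0],[0,0,0,0,0,0],[0,0,0,0,0,0],[0,0,0,0,0,0],[0,0,0,0,0,0],[0,0,0,0,0,0],[0,0,0,0,0,0]]]' | python3 nudge.py >/dev/null
python3 st.py
python3 to.py 0 -.10 0 .20 -.10 0 .125 -.10 0 .104
cat > lid.py <<'E'
from h import *
for n in ("side","top"):
    c=manip.capture(n); q=w2c(cloud(c)); k=(q[...,0]<-.088)&(q[...,0]>-.112)&(abs(q[...,1])<.03)&(q[...,2]>.075)&(q[...,2]<.15); P=q[k]; print(n,len(P),np.median(P,0).round(4) if len(P) else "")
E
python3 lid.py
```

```text
time: 17.08
tcp_pos: [0.4169, -0.1769, 0.3157]
tcp_rot: [-2.987, 0.955, 0.006]
wrist_force: [0.2, 0.0, 0.7]
width: 0.0005
gripper_force: 0.0
t 18.75 tip c [-0.1026 -0.      0.2963] z c [-0.007  0.005 -1.   ] y c [ 0.001 -1.    -0.005] q [-0.56  0.05  1.57  0.    1.53  1.63] F [ 0.1  0.3 -0.5] w 0.0005
[-0.1, 0.0, 0.2] [ 0.0032  0.0003  0.0963 -0.0045  0.0073  0.0008]
[-0.1, 0.0, 0.125] [ 0.0037  0.0007  0.1713 -0.0045  0.0073  0.0008]
[-0.1, 0.0, 0.104] [ 0.0039  0.0008  0.1923 -0.0045  0.0073  0.0008]
side 141 [-0.1002 -0.0002  0.1043]
top 0
```

The tab now sits at z ≈ 0.104, so the lid is resting on the catch. I'll move to just above it.

```bash

echo '[[[0.01,0,0.35,0,0,0],[0.025,0,0.7,0,0.07,0],[0.03,0.003,1,0,0.07,0],[0.035,0.005,1.3,0,0.07,0],[0.037,0.007,1.55,0,0.07,0],[0.037,0.007,1.71,0,0.07,0],[0.038,0.008,1.82,0,0.07,0],[0.038,0.008,1.82,0,0.07,0],[0.038,0.008,1.82,0,0.07,0]]]' | python3 nudge.py
python3 st.py
echo '[[[0,0,0.02,0,0,0],[0,0,0.04,0,0,0],[0,0,0.06,0,0,0],[0,0,0.08,0,0,0],[0,0,0.09,0,0,0],[0,0,0.09,0,0,0]]]' | python3 nudge.py
python3 st.py
```

```text
time: 19.6
tcp_pos: [0.4184, -0.1779, 0.1331]
tcp_rot: [-2.988, 0.955, -0.0]
wrist_force: [-0.3, 0.1, 0.4]
width: 0.0004
gripper_force: 0.0
t 19.6 tip c [-0.1002  0.      0.1141] z c [-0.001  0.004 -1.   ] y c [ 0.001 -1.    -0.004] q [-0.56  0.17  1.89  0.01  1.08  1.63] F [-0.3  0.1  0.4] w 0.0004
time: 20.1
tcp_pos: [0.4186, -0.1779, 0.1243]
tcp_rot: [-2.988, 0.955, -0.002]
wrist_force: [-0.8, 0.3, 0.2]
width: 0.0009
gripper_force: 0.0
t 20.1 tip c [-1.000e-01  1.000e-04  1.053e-01] z c [-0.     0.005 -1.   ] y c [ 0.001 -1.    -0.005] q [-0.56  0.18  1.91  0.01  1.05  1.63] F [-0.8  0.3  0.2] w 0.0009
```

Next I press in small steps, watching the force.

```bash

echo '[[[0,0,0.01,0,0,0],[0,0,0.02,0,0,0],[0,0,0.03,0,0,0],[0,0,0.03,0,0,0]]]' | python3 nudge.py | grep -E "tcp_pos|force"
echo '[[[0,0,0.01,0,0,0],[0,0,0.02,0,0,0],[0,0,0.02,0,0,0]]]' | python3 nudge.py | grep -E "tcp_pos|wrist"
python3 st.py
```

```text
tcp_pos: [0.4185, -0.1779, 0.122]
wrist_force: [-1.7, 1.7, 0.2]
gripper_force: 0.6
tcp_pos: [0.4184, -0.1779, 0.119]
wrist_force: [-1.1, 0.1, 0.0]
t 20.6833 tip c [-1.002e-01  1.000e-04  1.000e-01] z c [-0.001  0.004 -1.   ] y c [ 0.001 -1.    -0.004] q [-0.56  0.19  1.92  0.01  1.04  1.63] F [-1.1  0.1  0. ] w 0.0001
```

```bash

for i in 1 2; do :; done
echo '[[[0,0,0.01,0,0,0],[0,0,0.015,0,0,0],[0,0,0.015,0,0,0]]]' | python3 nudge.py | grep -E "tcp_pos|wrist"
echo '[[[0,0,0.01,0,0,0],[0,0,0.015,0,0,0],[0,0,0.015,0,0,0]]]' | python3 nudge.py | grep -E "tcp_pos|wrist"
python3 lid.py
```

```text
tcp_pos: [0.4186, -0.178, 0.1175]
wrist_force: [-1.1, -0.5, 0.1]
tcp_pos: [0.4185, -0.1779, 0.1161]
wrist_force: [0.2, -0.1, 0.1]
side 241 [-0.0932 -0.0035  0.1096]
top 0
```

```bash

echo '[[[0,0,0.01,0,0,0],[0,0,0.01,0,0,0],[0,0,0.01,0,0,0]]]' | python3 nudge.py | grep -E "tcp_pos|wrist"
echo '[[[0,0,0.01,0,0,0],[0,0,0.01,0,0,0],[0,0,0.01,0,0,0]]]' | python3 nudge.py | grep -E "tcp_pos|wrist"
python3 - <<'E'
from h import *
c=manip.capture('side'); cv2.imwrite('pics/s5.png',cv2.resize(c['img'][190:300,170:290],None,fx=5,fy=5,interpolation=cv2.INTER_CUBIC))
E
```

```text
tcp_pos: [0.4186, -0.1779, 0.1153]
wrist_force: [0.1, -0.8, -0.2]
tcp_pos: [0.4185, -0.1779, 0.1142]
wrist_force: [0.2, -0.2, 0.0]
```

View pics/s5.png

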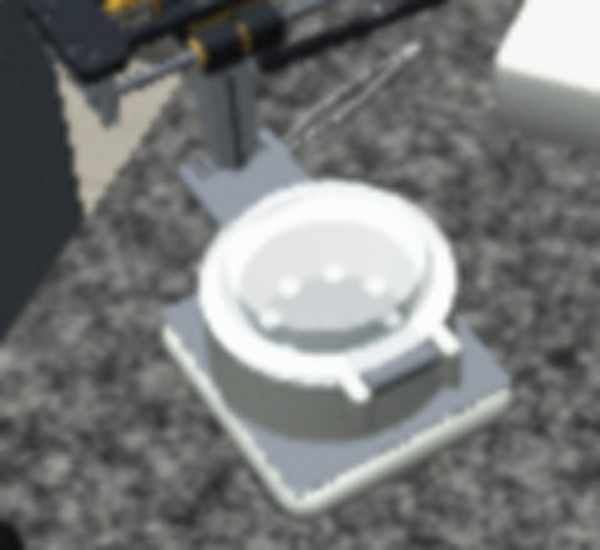

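Fingertips are on the tab area at (240,160), with no load registered yet. I'll continue down 1 mm at a time.

```bash

echo '[[[0,0,0.01,0,0,0],[0,0,0.01,0,0,0],[0,0,0.01,0,0,0]]]' | python3 nudge.py | grep -E "tcp_pos|wrist"
echo '[[[0,0,0.01,0,0,0],[0,0,0.01,0,0,0],[0,0,0.01,0,0,0]]]' | python3 nudge.py | grep -E "tcp_pos|wrist"
echo '[[[0,0,0.01,0,0,0],[0,0,0.01,0,0,0],[0,0,0.01,0,0,0]]]' | python3 nudge.py | grep -E "tcp_pos|wrist"
```

```text
tcp_pos: [0.4186, -0.1779, 0.1133]
wrist_force: [-0.4, -0.3, -0.2]
tcp_pos: [0.4186, -0.1779, 0.113]
wrist_force: [-0.5, 0.1, 4.7]
tcp_pos: [0.4186, -0.1779, 0.1127]
wrist_force: [-2.9, 1.3, 12.2]
```

```bash

echo '[[[0,0,0.005,0,0,0],[0,0,0.008,0,0,0],[0,0,0.008,0,0,0]]]' | python3 nudge.py | grep -E "tcp_pos|wrist"
echo '[[[0,0,-0.02,0,0,0],[0,0,-0.06,0,0,0],[0,0,-0.3,0,0,0],[0,0,-0.7,0,0,0],[0,0,-1.1,0,0,0],[0,0,-1.5,0,0,0],[0,0,-1.9,0,0,0],[0,0,-1.9,0,0,0],[0,0,-1.9,0,0,0],[0,0,-1.9,0,0,0]]]' | python3 nudge.py
python3 lid.py
python3 - <<'E'
from h import *
c=manip.capture('side'); q=w2c(cloud(c)); b=np.load("side1.npz")
for x0 in (-.11,-.10,-.09): 
    k=(abs(q[...,0]-x0)<.004)&(abs(q[...,1])<.028)&(q[...,2]>.075)&(q[...,2]<.15); print(x0,k.sum(),np.median(q[k][:,2]).round(4))
k=(np.hypot(q[...,0],q[...,1])<.05)&(q[...,2]>.08); print("dome top",np.percentile(q[k][:,2],[50,95,99]).round(4))
c=manip.capture('top'); W=cloud(c); P=W[(W[...,2]>.016)&(W[...,2]<.03)&(abs(W[...,0]-.457)<.095)&(abs(W[...,1]-.292)<.03)]; print("pen",len(P),np.median(P,0).round(3))
cv2.imwrite('pics/t5.png',cv2.resize(c['img'][195:280,100:365],None,fx=3,fy=3,interpolation=cv2.INTER_CUBIC))
E
python3 st.py
```

```text
tcp_pos: [0.4187, -0.1779, 0.1125]
wrist_force: [-4.1, 2.1, 15.4]
time: 23.67
tcp_pos: [0.4176, -0.1783, 0.2996]
tcp_rot: [-2.988, 0.955, 0.0]
wrist_force: [-1.0, 0.1, -1.1]
width: 0.0006
gripper_force: 0.0
side 131 [-0.0999 -0.0007  0.0938]
top 0 
-0.11 41 0.0939
-0.1 40 0.0943
-0.09 41 0.0948
dome top [0.1174 0.1207 0.1217]
pen 196 [0.457 0.294 0.019]
t 23.8667 tip c [-0.101  -0.0008  0.2797] z c [-0.004  0.004 -1.   ] y c [ 0.001 -1.    -0.004] q [-0.56  0.06  1.6   0.    1.49  1.63] F [-0.3 -0.8 -0.2] w 0.0004
```

The tab is level at z = 0.094 and the dome top is at 0.121, so the lid is fully home and latched. The pen is on the book and the robot is clear, so I'll hand it in.

```bash
python3 -c "
from station import manip
print(manip.finish_job())"
```

```text
the job is handed in; nothing more can be done
None
```

I opened the lid, moved the pen flat onto the log book, and pressed the lid shut until its tab sat level at its closed height. I then handed the job in with the arm clear at about 24 s; no verdict came back.

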